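# Size a drawer knob's tenon in the hole gauge

### The job

The turned knob in the square single-hole stand needs a hole bored for it, so find its size in the hole gauge: try its tenon in the smallest hole first, then in the next one, and so on upward, pressing only lightly, and leave it standing in the first hole its tenon enters, collar down on the metal plate. Never let the collar too sink into a hole that is too big; leave the other two knobs upright in their rack and the glue bottle standing where it is.

Things in the scene. Friction and masses are not known exactly. Their poses are not given: they have to be found in the camera images.
- gauge: hole gauge fixed to the desk, 210 x 58 x 38 mm: dark wooden block, bright metal top plate, through holes of 10, 16, 22, 28 mm, growing along its own +x; any yaw. Each tenon is 2 mm thinner than the hole it belongs to (one of the last three), its collar 3 mm wider than that hole. Pressing over 25 N bruises the wood; meet the hard plate at 1 cm/s or slower. Origin: centre of its underside, z up
- hole1 (a point): centre of the mouth of the gauge's smallest hole (10 mm, 1 mm bevelled mouth), level with the plate's top face, 38 mm above the desk; z up
- hole2 (a point): centre of the mouth of the gauge's second hole (16 mm, 1 mm bevelled mouth), level with the plate's top face, 38 mm above the desk; z up
- hole3 (a point): centre of the mouth of the gauge's third hole (22 mm, 1 mm bevelled mouth), level with the plate's top face, 38 mm above the desk; z up
- hole4 (a point): centre of the mouth of the gauge's largest hole (28 mm, 1 mm bevelled mouth), level with the plate's top face, 38 mm above the desk; z up
- stand: square pale wooden block 76 x 76 x 38 mm, fixed, with one roomy 34 mm hole in its middle; the knob to be sized stands in it, its head resting on top, tenon and collar hidden in the hole. Origin: centre of its underside
- rack: oblong pale wooden block 70 x 150 x 38 mm, fixed, with two 34 mm holes 38 mm either side of its middle along its y; the two knobs that are not wanted stand in it, heads resting on top. Origin: centre of its underside
- knob_a: one of three look-alike turned drawer knobs, about 70 g. From its lower end up: tenon 20 mm long (1 mm bevelled end), collar 8 mm thick and 5 mm wider, then the round head, 45 mm wide between 39 and 50 mm, domed top at 58 mm. Heads are alike; tenon diameters differ, unmarked. Any of the three may be in the stand. Origin: centre of the tenon's end face; z up through the head
- knob_b: one of three look-alike turned drawer knobs, about 70 g. From its lower end up: tenon 20 mm long (1 mm bevelled end), collar 8 mm thick and 5 mm wider, then the round head, 45 mm wide between 39 and 50 mm, domed top at 58 mm. Heads are alike; tenon diameters differ, unmarked. Any of the three may be in the stand. Origin: centre of the tenon's end face; z up through the head
- knob_c: one of three look-alike turned drawer knobs, about 70 g. From its lower end up: tenon 20 mm long (1 mm bevelled end), collar 8 mm thick and 5 mm wider, then the round head, 45 mm wide between 39 and 50 mm, domed top at 58 mm. Heads are alike; tenon diameters differ, unmarked. Any of the three may be in the stand. Origin: centre of the tenon's end face; z up through the head
- glue_bottle: yellow glue bottle with orange cap, standing, 40 x 62 x 200 mm, loose; origin: centre of its underside
Not all that is in view belongs to the job. What is shaped like the rack but blue is not meant. Leave any turquoise look-alike of the knob_b alone.

How it is judged:
On the way, in this order (a step that is already met when the one before it is completed fails the run):
1. the knob's tenon is set against the mouth of the smallest hole ((((horizontal distance between knob_a and hole1 below 0.006 m and z of knob_a in the frame of hole1 between -0.006 and 0.003 m) and contact force between knob_a and gauge above 0.3 N) or ((horizontal distance between knob_b and hole1 below 0.006 m and z of knob_b in the frame of hole1 between -0.006 and 0.003 m) and contact force between knob_b and gauge above 0.3 N) or ((horizontal distance between knob_c and hole1 below 0.006 m and z of knob_c in the frame of hole1 between -0.006 and 0.003 m) and contact force between knob_c and gauge above 0.3 N))), for 0.05 s.
2. the tenon is brought to or into the mouth of the second hole (((horizontal distance between knob_a and hole2 below 0.006 m and z of knob_a in the frame of hole2 below 0.003 m) or (horizontal distance between knob_b and hole2 below 0.006 m and z of knob_b in the frame of hole2 below 0.003 m) or (horizontal distance between knob_c and hole2 below 0.006 m and z of knob_c in the frame of hole2 below 0.003 m))), for 0.05 s.
3. the knob stands in a hole with its collar down on the plate (((((horizontal distance between knob_a and hole2 below 0.004 m or horizontal distance between knob_a and hole3 below 0.004 m or horizontal distance between knob_a and hole4 below 0.004 m) and z of knob_a in the frame of hole1 between -0.023 and -0.018 m and angle between knob_a's own z axis and vertical below 0.06 rad) and contact force between knob_a and gauge above 0.2 N) or (((horizontal distance between knob_b and hole2 below 0.004 m or horizontal distance between knob_b and hole3 below 0.004 m or horizontal distance between knob_b and hole4 below 0.004 m) and z of knob_b in the frame of hole1 between -0.023 and -0.018 m and angle between knob_b's own z axis and vertical below 0.06 rad) and contact force between knob_b and gauge above 0.2 N) or (((horizontal distance between knob_c and hole2 below 0.004 m or horizontal distance between knob_c and hole3 below 0.004 m or horizontal distance between knob_c and hole4 below 0.004 m) and z of knob_c in the frame of hole1 between -0.023 and -0.018 m and angle between knob_c's own z axis and vertical below 0.06 rad) and contact force between knob_c and gauge above 0.2 N))), for 0.2 s.
At the end, for the whole second after the job is handed in: the knob from the single stand stands upright (within 0.06 rad) and still in a gauge hole, resting on its collar: tenon end 18 to 23 mm below the plate's top face and within 4 mm of the hole's axis; the other two knobs stand upright in the rack; the glue bottle stands (((((horizontal distance between knob_a and hole2 below 0.004 m or horizontal distance between knob_a and hole3 below 0.004 m or horizontal distance between knob_a and hole4 below 0.004 m) and z of knob_a in the frame of hole1 between -0.023 and -0.018 m and angle between knob_a's own z axis and vertical below 0.06 rad) and linear speed of knob_a below 0.01 m/s and contact force between knob_a and gauge above 0.2 N and (horizontal distance between knob_b and rack below 0.055 m and height (world z) of knob_b between 0.006 and 0.014 m and angle between knob_b's own z axis and vertical below 0.15 rad) and (horizontal distance between knob_c and rack below 0.055 m and height (world z) of knob_c between 0.006 and 0.014 m and angle between knob_c's own z axis and vertical below 0.15 rad)) or (((horizontal distance between knob_b and hole2 below 0.004 m or horizontal distance between knob_b and hole3 below 0.004 m or horizontal distance between knob_b and hole4 below 0.004 m) and z of knob_b in the frame of hole1 between -0.023 and -0.018 m and angle between knob_b's own z axis and vertical below 0.06 rad) and linear speed of knob_b below 0.01 m/s and contact force between knob_b and gauge above 0.2 N and (horizontal distance between knob_a and rack below 0.055 m and height (world z) of knob_a between 0.006 and 0.014 m and angle between knob_a's own z axis and vertical below 0.15 rad) and (horizontal distance between knob_c and rack below 0.055 m and height (world z) of knob_c between 0.006 and 0.014 m and angle between knob_c's own z axis and vertical below 0.15 rad)) or (((horizontal distance between knob_c and hole2 below 0.004 m or horizontal distance between knob_c and hole3 below 0.004 m or horizontal distance between knob_c and hole4 below 0.004 m) and z of knob_c in the frame of hole1 between -0.023 and -0.018 m and angle between knob_c's own z axis and vertical below 0.06 rad) and linear speed of knob_c below 0.01 m/s and contact force between knob_c and gauge above 0.2 N and (horizontal distance between knob_a and rack below 0.055 m and height (world z) of knob_a between 0.006 and 0.014 m and angle between knob_a's own z axis and vertical below 0.15 rad) and (horizontal distance between knob_b and rack below 0.055 m and height (world z) of knob_b between 0.006 and 0.014 m and angle between knob_b's own z axis and vertical below 0.15 rad))) and angle between glue_bottle's own z axis and vertical below 0.1 rad); the robot touches nothing.
It fails at once if a knob is pressed on the gauge with more than 25 N (contact force between any of knob_a, knob_b, knob_c and gauge above 25 N).
It fails at once if a knob sinks into a gauge hole past its collar (tenon end over 24 mm below the plate's face) ((horizontal distance between knob_a and hole2 below 0.006 m and z of knob_a in the frame of hole2 below -0.024 m) or (horizontal distance between knob_a and hole3 below 0.006 m and z of knob_a in the frame of hole3 below -0.024 m) or (horizontal distance between knob_a and hole4 below 0.006 m and z of knob_a in the frame of hole4 below -0.024 m) or (horizontal distance between knob_b and hole2 below 0.006 m and z of knob_b in the frame of hole2 below -0.024 m) or (horizontal distance between knob_b and hole3 below 0.006 m and z of knob_b in the frame of hole3 below -0.024 m) or (horizontal distance between knob_b and hole4 below 0.006 m and z of knob_b in the frame of hole4 below -0.024 m) or (horizontal distance between knob_c and hole2 below 0.006 m and z of knob_c in the frame of hole2 below -0.024 m) or (horizontal distance between knob_c and hole3 below 0.006 m and z of knob_c in the frame of hole3 below -0.024 m) or (horizontal distance between knob_c and hole4 below 0.006 m and z of knob_c in the frame of hole4 below -0.024 m)).
It fails at once if the glue bottle is shoved more than 30 mm or tipped over (distance of glue_bottle from where it was at the start of the episode above 0.03 m or angle between glue_bottle's own z axis and vertical above 0.3 rad).
It also fails if it takes over 61 s, if anything falls off the work surface, if the arm or the gripper's body presses on something with over 40 N, if the wrist force passes 120 N, or if a joint passes its speed limit or range.

### The arm

A 6-joint arm with a two-finger parallel gripper is mounted at the origin on a cart in front of the work surface, level with it; the furniture and walls round the work are solid. World frame = base frame: x ahead of the robot, y to its left, z up, the work surface at z = 0. Lengths are in m, angles in rad, forces in N, time in s.
With the tool pointing down it reaches from about 0.4 to 0.825 m from the base axis. Payload 7 kg.
Tool frame: the origin (TCP) lies at the very end of the fingers, on their centre line; the grasp point (between the pads) lies pinch_z behind it (pinch_z is the distance from the TCP to the grasp point, in m); z points along the fingers, y is the line along which they close (so a half turn about z gives the same grasp; the last joint's range is limited). The gripper opens to 85 mm and grips with 20 to 120 N. Pads are 22 mm wide; open, the fingers measure 114 mm over their backs; the gripper's body (76 mm by 85 mm) begins 54 mm behind the grasp point. The pads swing forward as they close: fully open they stand 13 mm farther back than shut.
Start: joints at [-0.957, 0.359, 0.012, 0, -1.224, -0.288], TCP at [0.216, -0.639, 0.231] pointing down, gripper open.
Joint ranges: [-3.07, 3.07], [-1.43, 2.12], [-1.02, 1.25], [-3.03, 1.67], [-3.05, -0], [-3.03, 3.03]. Speed limits (rad/s): [2.39, 2.39, 3.01, 3.14, 3.14, 3.14].

### API

Orientations are given as a unit quaternion [w, x, y, z].
In Python, from plant import * gives the robot as it stands.
- The arm moves only by the tool arm_command, never from a script. Its argument "steps" is a list of rows, each a list of 6 numbers: the shift along the world's x, y, z in mm, then the turn, a rotation vector about the world's x, y, z in rad. A call has exactly 8 rows; each row shifts and turns the commanded pose from where the row before left it; what a row does not reach is not made up. A row lasts 1/10 s, in which the tool goes at most 50 mm and 8.59 degrees, less where a joint would pass 70% of its speed; a pose out of reach is approached as far as the arm can. A call with a gripper value outside its range is refused whole. "grip" is the closure, from -1 (fully open) to 1 (shut), set as the call begins (left out, the last holds). The fingers move at their own pace and stop on an object; "newtons" is the grip in N (left out, the last holds). Time passes only in rows, so rows that do not move let the fingers close, or fill a call up. It gives the time, the measured TCP pose, the force, the opening and the grip force at its end, in the units of the state.
- sense(): the state, without advancing time (a new reading comes with each control period).
- get_image(name): name is "scene" or "side" or "wrist"; returns (picture, depth): 400x640x3 uint8, blue, green, red; 400x640 float32, m along the optical axis (not along the pixel's ray), 0 where there is no reading.
- camera_info(name): a dict with "K" (3x3 intrinsics, pixels), "R" (3x3) and "t" (3): a world point X has camera coordinates R X + t. Camera axes: x right, y down, z forward; pixel columns grow to the right and rows downward; lengths in m; the calibration is good to about 2 mm. A picture is of the moment at which its call begins: read the wrist's pose just before it. camera_info takes no time and is no camera call; for the wrist camera it gives the pose at the moment of the call.
- close_job(): hands the job in; it is judged then, once.
The state is a dict: "time_s": time; "joint_positions": joint angles; "dq": joint speeds; "joint_efforts": joint torques, N m; "tcp_pos": TCP position; "eef_rot": TCP orientation; "wrist_force": force on the tool from outside, world axes, zero at the start; "moment": the same for the moment, N m; "grip_width": opening from 0.0 (shut) to 1.0 (fully open); "finger_force": force on a finger pad.
Only numpy, scipy, OpenCV 4.12 (cv2) and the standard library are available. Lean on these libraries where they do the work, as an engineer would, in place of code of your own. Each camera call takes 0.05 s, during which the arm holds its last target. There are 200 camera calls.

## Working session

There is one attempt and no reset: what is moved stays moved. The work goes in short steps, Python scripts to look and compute and a tool call to move; the robot and the scene stay as the last step left them, time stands still between calls to the robot, and variables do not carry over. Pictures are saved under pics/ and viewed, at most 10 in all, crops included, and the job is handed in when it is done.

Besides the shell and the picture viewer there is one more tool, called after ">>>" by a JSON object that holds its "fn" and its "kwargs", one argument or row to a line. arm_command: Moves the arm, as the interface text tells. Its arguments: {"type":"object","properties":{"steps":{"type":"array"},"grip":{"type":"number"},"newtons":{"type":"number"}},"required":["steps"]}

```bash
mkdir -p pics; cat > h.py <<'E'
from plant import *
import numpy as np, cv2
def ray(ci,u,v,z):
    K,R,t=map(np.array,(ci["K"],ci["R"],ci["t"]))
    d=R.T@np.linalg.inv(K)@np.array([u,v,1.]); c=-R.T@t
    return c+d*(z-c[2])/d[2]
def pts(ci,dep):
    K,R,t=map(np.array,(ci["K"],ci["R"],ci["t"]))
    v,u=np.mgrid[:dep.shape[0],:dep.shape[1]]
    P=np.stack([u,v,np.ones_like(u)],-1)@np.linalg.inv(K).T*dep[...,None]
    return (P-t)@R
E
python3 - <<'E'
from h import *
print(sense(), [x for x in globals() if 'pinch' in x], globals().get('pinch_z'))
for n in("scene","side"):
    ci=camera_info(n); im,d=get_image(n); cv2.imwrite(f"pics/{n}.png",im); np.savez(f"{n}.npz",im=im,d=d,**ci)
    print(n,-np.array(ci["R"]).T@np.array(ci["t"]))
E
```

```text
{'time_s': 0.0, 'joint_positions': array([-9.56890824e-01,  3.59360054e-01,  1.10367083e-02, -3.53353853e-04,
       -1.22410789e+00, -2.88116797e-01]), 'dq': array([-0.00130228,  0.00044217, -0.00023446, -0.0010518 , -0.0014473 ,
       -0.00159416]), 'joint_efforts': array([ 4.57241140e-04, -5.83323169e+01,  2.93429893e+01,  6.93629578e+00,
       -5.82290289e-03, -3.49660286e-05]), 'tcp_pos': array([ 0.21586023, -0.63902778,  0.23037082]), 'eef_rot': array([-2.06802934e-04, -1.62115491e-01,  9.86771438e-01,  8.08120383e-04]), 'wrist_force': array([-0.37848495, -0.94651246,  0.24784387]), 'moment': array([-0.01903307,  0.01315216,  0.01322413]), 'finger_force': 0.0, 'grip_width': 0.99827940843474} ['pinch_z'] 0.0187
scene [-0.2650392   0.6374554   0.58980444]
side [0.41942117 0.77159683 0.71588725]
```

View pics/scene.png

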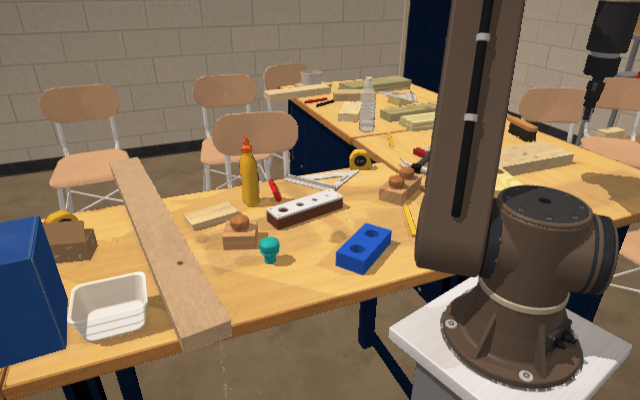

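View pics/side.png

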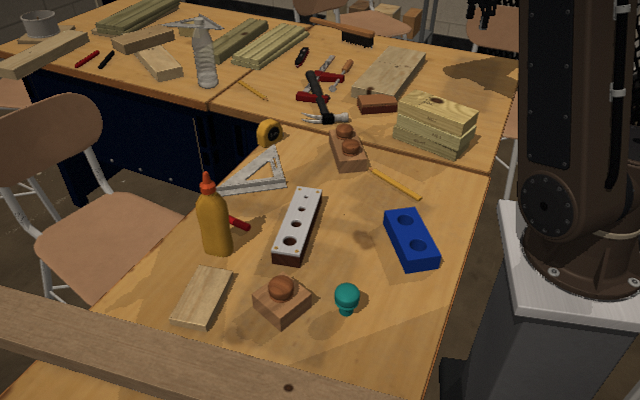

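Scene and side views agree. The look-alikes in the side view are the brown knob in the square single stand (282,288), two brown knobs in the oblong rack (345,131) and (350,147), and a turquoise one loose on the desk (347,296). I choose (282,288). The gauge is at (298,225), with its small hole at the far end (310,195) and its big hole near (289,241). The bottle is at (213,220).

```bash
cat > m.py <<'E'
from h import *
D=np.load("side.npz"); im,d=D["im"],D["d"]; ci={k:D[k] for k in "KRt"}
P=pts(ci,d)
hsv=cv2.cvtColor(im,cv2.COLOR_BGR2HSV)
# gauge plate: bright, low saturation at z~38mm
roi=np.zeros(d.shape,bool); roi[180:270,265:330]=1
m=roi&(hsv[...,1]<60)&(hsv[...,2]>120)
v,u=np.nonzero(m); W=np.array([ray(ci,a,b,.038) for a,b in zip(u,v)])
print("plate depth z",np.median(P[m][:,2]))
r=cv2.minAreaRect(W[:,:2].astype(np.float32)*1000); print("plate",r); print(cv2.boxPoints(r))
# holes
mm=m.astype(np.uint8)
cs,h=cv2.findContours(mm,cv2.RETR_CCOMP,cv2.CHAIN_APPROX_NONE)
for c,hh in zip(cs,h[0]):
    if hh[3]>=0 and cv2.contourArea(c)>8:
        w=np.array([ray(ci,*q[0],.038)[:2] for q in c]); print("hole",(w.min(0)+w.max(0))/2,np.ptp(w,axis=0))
for n,(a,b,c_,e) in dict(knob=(265,300,270,305),stand=(250,320,268,330),bottle=(195,235,170,260),turq=(330,362,280,318),rack=(325,375,120,175)).items():
    q=P[c_:e,a:b].reshape(-1,3); q=q[(q[:,2]>.015)&(q[:,2]<.3)]; print(n,q.min(0),q.max(0))
q=P[268:305,262:302].reshape(-1,3); q=q[q[:,2]>.05]
# sphere-ish: widest at top
print("head>50mm",np.percentile(q,[1,50,99],axis=0))
cv2.imwrite("pics/crop.png",cv2.resize(im[170:340,190:380],None,fx=3.2,fy=3.2,interpolation=cv2.INTER_CUBIC))
E
python3 m.py
```

```text
plate depth z 0.03899020832322958
plate ((628.4214477539062, 28.47197723388672), (221.0819091796875, 135.90162658691406), 88.05127716064453)
[[556.751   -79.69437]
 [692.574   -84.31572]
 [700.0919  136.63832]
 [564.2689  141.25967]]
hole [0.57279171 0.1285843 ] [0.01021941 0.01399479]
hole [0.61463851 0.12640324] [0.01165153 0.01178585]
hole [0.59277276 0.1040673 ] [0.03089115 0.03126249]
hole [0.59125267 0.05106804] [0.02455351 0.02530777]
hole [0.58929858 0.00478732] [0.01837667 0.01947153]
hole [ 0.58803082 -0.03844678] [0.01168229 0.0107901 ]
hole [ 0.56477175 -0.06271681] [0.01178679 0.01472075]
hole [ 0.60711678 -0.06287172] [0.01197028 0.01478737]
knob [0.54174866 0.18672673 0.03465806] [0.61104538 0.26594224 0.07135611]
stand [0.52463832 0.18672673 0.01503656] [0.63004848 0.29146236 0.07135611]
bottle [ 0.70768384 -0.0793135   0.01507165] [0.80729373 0.14201987 0.20308099]
turq [0.43876579 0.20643012 0.01523985] [0.48244999 0.2495729  0.06143822]
rack [ 0.46636266 -0.42113714  0.01506137] [ 0.60538897 -0.18634524  0.07282928]
head>50mm [[0.41942117 0.21931938 0.05083663]
 [0.57495503 0.24612022 0.06612231]
 [0.59767231 0.77159683 0.71588725]]
```

View pics/crop.png

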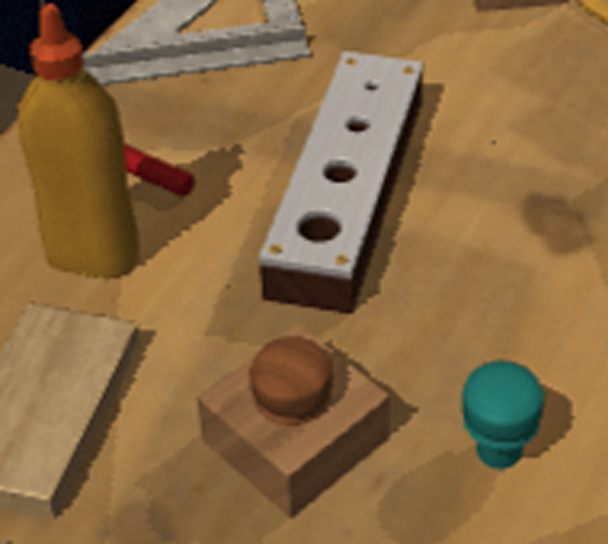

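The crop confirms the brown knob in the square stand, with gauge holes growing toward the robot's left (+y). I'll move over for a wrist view.

>>> {"fn": "arm_command", "kwargs": {
  "steps": [
    [20, 45, 3, 0, 0, 0],
    [20, 45, 3, 0, 0, 0],
    [20, 45, 3, 0, 0, 0],
    [20, 45, 3, 0, 0, 0],
    [20, 45, 3, 0, 0, 0],
    [20, 45, 3, 0, 0, 0],
    [20, 45, 3, 0, 0, 0],
    [20, 45, 3, 0, 0, 0]
  ],
  "grip": -1,
  "newtons": 40
}}

```text
time_s: 0.9
tcp_pos: [0.3762, -0.2776, 0.2554]
eef_rot: [0.0, -0.162, 0.987, 0.0]
wrist_force: [1.8, -1.1, -0.2]
grip_width: 1.001
finger_force: 0.0
```

>>> {"fn": "arm_command", "kwargs": {
  "steps": [
    [20, 45, 3, 0, 0, 0],
    [20, 45, 3, 0, 0, 0],
    [20, 45, 3, 0, 0, 0],
    [20, 45, 3, 0, 0, 0],
    [20, 45, 3, 0, 0, 0],
    [20, 45, 3, 0, 0, 0],
    [20, 45, 3, 0, 0, 0],
    [0, 0, 0, 0, 0, 0]
  ]
}}

```text
time_s: 1.7
tcp_pos: [0.5178, 0.0398, 0.2758]
eef_rot: [-0.0, -0.164, 0.986, 0.0]
wrist_force: [0.0, -0.3, 0.0]
grip_width: 1.002
finger_force: 0.0
```

```bash
python3 - <<'E'
from h import *
s=sense(); ci=camera_info("wrist"); im,d=get_image("wrist"); cv2.imwrite("pics/w1.png",im); np.savez("w1.npz",im=im,d=d,**ci)
print(s["time_s"],s["tcp_pos"],s["joint_positions"],-np.array(ci["R"]).T@np.array(ci["t"])); print(ci)
E
```

```text
1.7 [0.51783226 0.0398312  0.27578292] [ 4.54969991e-01  7.31124803e-02 -2.55680311e-01 -7.22618499e-05
 -1.24213341e+00 -1.69598690e+00] [0.45074873 0.01668013 0.41841914]
{'K': array([[329.80758272,   0.        , 320.96713491],
       [  0.        , 329.80758272, 200.88038087],
       [  0.        ,   0.        ,   1.        ]]), 'R': array([[-3.23343544e-01,  9.46281638e-01,  1.15215367e-04],
       [ 9.09505139e-01,  3.10743430e-01,  2.76113968e-01],
       [ 2.61245775e-01,  8.93844579e-02, -9.61124895e-01]]), 't': array([ 0.12991438, -0.5306729 ,  0.28290591])}
```

View pics/w1.png

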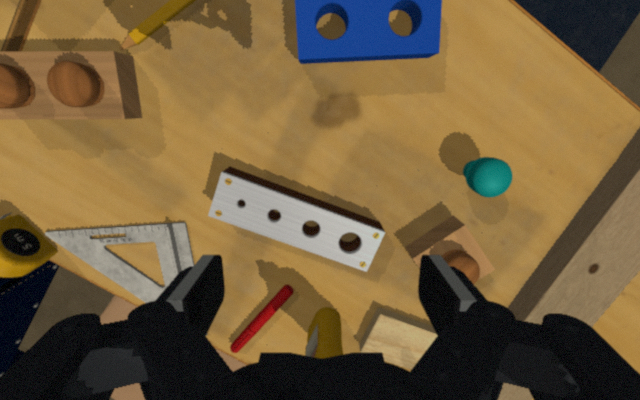

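The wrist view shows the gauge holes at (241,203), (274,215), (311,229) and (350,243). The stand knob is at (462,265), partly behind a finger, so I'll measure the holes here and shift for a clear look at the knob.

>>> {"fn": "arm_command", "kwargs": {
  "steps": [
    [-4, 25, -6, 0, 0, 0],
    [-4, 25, -6, 0, 0, 0],
    [-4, 25, -6, 0, 0, 0],
    [-4, 25, -6, 0, 0, 0],
    [-4, 25, -6, 0, 0, 0],
    [-4, 25, -6, 0, 0, 0],
    [-4, 25, -6, 0, 0, 0],
    [0, 0, 0, 0, 0, 0]
  ]
}}

```text
time_s: 2.55
tcp_pos: [0.4872, 0.2115, 0.2331]
eef_rot: [-0.001, -0.163, 0.987, -0.0]
wrist_force: [0.0, -0.0, -0.7]
grip_width: 1.003
finger_force: 0.0
```

```bash
cat > holes.py <<'E'
from h import *
def holes(im,ci,roi):
    hsv=cv2.cvtColor(im,cv2.COLOR_BGR2HSV); x0,y0,x1,y1=roi
    m=np.zeros(im.shape[:2],np.uint8); m[y0:y1,x0:x1]=((hsv[...,1]<60)&(hsv[...,2]>110))[y0:y1,x0:x1]
    cs,h=cv2.findContours(m,cv2.RETR_CCOMP,cv2.CHAIN_APPROX_NONE); out=[]
    for c,hh in zip(cs,h[0]):
        if hh[3]>=0 and cv2.contourArea(c)>20:
            w=np.array([ray(ci,*q[0],.038)[:2] for q in c])
            (cx,cy),r=cv2.minEnclosingCircle((w*1000).astype(np.float32)); e=cv2.fitEllipse((w*1000).astype(np.float32)); out.append((cx,cy,2*r)+e[0]+e[1])
    return out
E
python3 - <<'E'
from holes import *
D=np.load("w1.npz"); ci={k:D[k] for k in "KRt"}
for o in holes(D["im"],ci,(205,165,390,275)): print(np.round(o,1))
s=sense(); ci=camera_info("wrist"); im,d=get_image("wrist"); cv2.imwrite("pics/w2.png",im); np.savez("w2.npz",im=im,d=d,**ci)
print(s["time_s"],s["tcp_pos"])
E
```

```text
[616.7 128.5  10.7 616.4 128.7   9.4  10.1]
[574.5 130.3  10.2 574.4 130.3   8.9   9.7]
[593.8 103.2  29.7 593.9 103.3  28.3  28.9]
[591.7  51.5  23.9 591.7  51.5  22.3  23. ]
[589.8   3.7  17.9 589.9   3.7  16.6  17. ]
[609.  -61.4  10.6 608.8 -61.3   9.7  10.1]
[588.2 -37.6  12.1 588.1 -38.1   9.9  11.4]
[566.7 -59.8  10.5 566.6 -59.8   9.7   9.9]
2.55 [0.48719424 0.21146295 0.23314124]
```

View pics/w2.png

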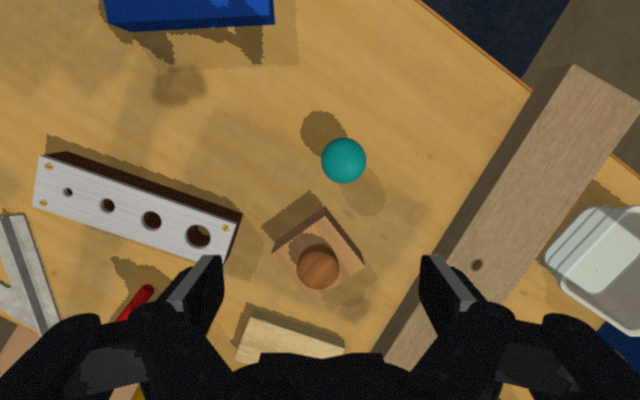

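The knob head is clear at (318,267).

```bash
python3 - <<'E'
from holes import *
D=np.load("w2.npz"); ci={k:D[k] for k in "KRt"}; im=D["im"]; P=pts(ci,D["d"])
for o in holes(im,ci,(30,145,245,260)): print(np.round(o,1))
hsv=cv2.cvtColor(im,cv2.COLOR_BGR2HSV)
for p in [(318,267),(310,255),(330,275),(285,255),(345,250),(320,230)]: print(p,hsv[p[1],p[0]],np.round(P[p[1],p[0]]*1000))
m=np.zeros(im.shape[:2],np.uint8); m[235:300,285:350]=(P[...,2]>.046)[235:300,285:350]
c=max(cv2.findContours(m,0,1)[0],key=cv2.contourArea)
w=np.array([ray(ci,*q[0],.0545)[:2]*1000 for q in c],np.float32)
print(cv2.boundingRect(c),cv2.minEnclosingCircle(w),cv2.fitEllipse(w))
q=P[m>0]; print(np.percentile(q,[2,50,98],axis=0)); t=q[q[:,2]>.063]; print("top",t.mean(0),len(t))
E
```

```text
[574.1 130.5  10.1 574.1 130.3   9.3   9.5]
[593.4 103.9  29.5 593.6 103.9  27.7  28.5]
[591.4  52.   23.5 591.5  52.2  22.   22.7]
[589.7   4.5  17.6 589.7   4.5  15.9  16.8]
[608.7 -61.5  10.6 608.7 -61.5   9.5  10.2]
[587.9 -37.5  11.1 587.9 -37.4  10.   10.5]
[566.9 -59.6  10.5 566.8 -59.7   9.2  10. ]
(318, 267) [ 14 169 137] [572. 237.  67.]
(310, 255) [ 14 166 115] [564. 225.  63.]
(330, 275) [ 13 161 130] [577. 251.  67.]
(285, 255) [ 16 132 164] [584. 201.  39.]
(345, 250) [ 16 131 169] [557. 263.  38.]
(320, 230) [ 16 132 164] [543. 229.  39.]
(296, 246, 43, 43) ((579.177978515625, 237.71531677246094), 25.403688430786133) ((579.1459350585938, 237.82948303222656), (45.072906494140625, 50.515743255615234), 106.79349517822266)
[[0.55607395 0.2159205  0.05063444]
 [0.57289779 0.23575931 0.06572952]
 [0.59625151 0.25665647 0.06893466]]
top [0.57461476 0.23648964 0.07026981] 1142
```

>>> {"fn": "arm_command", "kwargs": {
  "steps": [
    [11, 3, -10, 0, 0, -0.109],
    [11, 3, -10, 0, 0, -0.109],
    [11, 3, -10, 0, 0, -0.109],
    [11, 3, -10, 0, 0, 0],
    [11, 3, -10, 0, 0, 0],
    [11, 3, -10, 0, 0, 0],
    [11, 3, -10, 0, 0, 0],
    [12, 4, -10, 0, 0, 0]
  ]
}}

```text
time_s: 3.4
tcp_pos: [0.5779, 0.2356, 0.1534]
eef_rot: [-0.0, 0.0, 1.0, -0.0]
wrist_force: [0.2, 0.3, -0.5]
grip_width: 1.003
finger_force: 0.0
```

>>> {"fn": "arm_command", "kwargs": {
  "steps": [
    [0, 0, -20, 0, 0, 0],
    [0, 0, -20, 0, 0, 0],
    [0, 0, -20, 0, 0, 0],
    [0, 0, -15, 0, 0, 0],
    [0, 0, -15, 0, 0, 0],
    [0, 0, -10, 0, 0, 0],
    [0, 0, -5, 0, 0, 0],
    [0, 0, 0, 0, 0, 0]
  ]
}}

```text
time_s: 4.2
tcp_pos: [0.577, 0.2354, 0.0486]
eef_rot: [-0.0, 0.001, 1.0, -0.0]
wrist_force: [-0.3, 0.2, -0.0]
grip_width: 1.001
finger_force: 0.0
```

```bash
python3 - <<'E'
from h import *
s=sense(); ci=camera_info("wrist"); im,d=get_image("wrist"); cv2.imwrite("pics/w3.png",im); np.savez("w3.npz",im=im,d=d,**ci)
print(s["time_s"],s["tcp_pos"],s["eef_rot"],s["joint_positions"])
P=pts(ci,d); p=np.array(ci["R"])@s["tcp_pos"]+ci["t"]; p=np.array(ci["K"])@p; print("tcp px",p[:2]/p[2])
E
```

```text
4.2 [0.57697122 0.23538552 0.04857448] [-4.35047309e-04  5.08112458e-04  9.99999705e-01 -3.78439555e-04] [ 7.00243286e-01  4.43536383e-01 -3.19247260e-01  2.41757864e-05
 -8.09165778e-01 -2.27207253e+00]
tcp px [321.95772754 261.39019309]
```

View pics/w3.png

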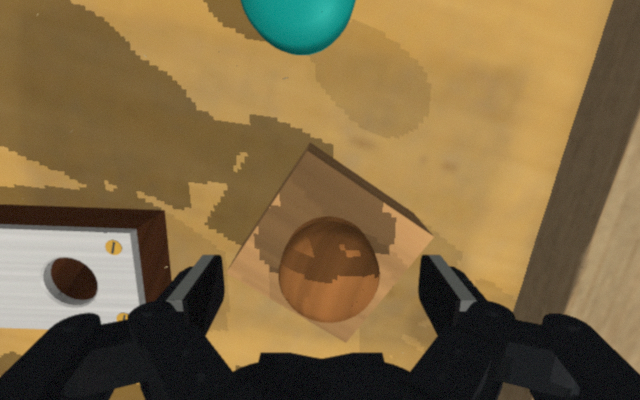

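The wrist view shows the knob centred at about (329,270) between the open fingers, with clearance on both sides.

```bash
cat > knob.py <<'E'
from h import *
def centre(ci,im,d,zt,box):
    """head centre from horizontal slices of the dome below its top zt (algebraic circle fits)"""
    P=pts(ci,d); x0,y0,x1,y1=box; q=P[y0:y1,x0:x1].reshape(-1,3)
    for a,b in((-.004,-.001),(-.006,-.003),(-.008,-.005)):
        w=q[(q[:,2]>zt+a)&(q[:,2]<zt+b)]
        A=np.c_[2*w[:,:2],np.ones(len(w))]; s=np.linalg.lstsq(A,(w[:,:2]**2).sum(1),rcond=None)[0]
        print("slice",a,len(w),np.round(s[:2]*1000,1),"r",np.round(1000*np.sqrt(s[2]+s[0]**2+s[1]**2),1))
E
python3 - <<'E'
from knob import *
D=np.load("w3.npz"); ci={k:D[k] for k in "KRt"}; im,d=D["im"],D["d"]; P=pts(ci,d)
q=P[205:335,270:390].reshape(-1,3); print("top",np.percentile(q[:,2],[50,90,99]),"stand",np.median(P[170:200,300:330,2]))
centre(ci,im,d,np.percentile(q[:,2],99),(270,205,390,335))
m=np.zeros(d.shape,np.uint8); m[205:335,270:390]=(P[...,2]>.045)[205:335,270:390]
c=max(cv2.findContours(m,0,1)[0],key=cv2.contourArea); w=np.array([ray(ci,*r[0],.058)[:2]*1000 for r in c],np.float32)
print(cv2.boundingRect(c),cv2.minEnclosingCircle(w),w.min(0),w.max(0))
E
```

```text
top [0.05448141 0.06759403 0.0687727 ] stand 0.037953808893662885
slice -0.004 4090 [577.8 238.1] r 14.1
slice -0.006 2396 [578.4 238.1] r 18.9
slice -0.008 1010 [578.2 238.1] r 20.8
(277, 220, 102, 103) ((578.2164916992188, 237.81976318359375), 25.347963333129883) [552.8751 215.1266] [603.55786 260.69998]
```

>>> {"fn": "arm_command", "kwargs": {
  "steps": [
    [1, 2.5, 0, 0, 0, 0],
    [0, 0, -3, 0, 0, 0],
    [0, 0, -3, 0, 0, 0],
    [0, 0, -2, 0, 0, 0],
    [0, 0, -1, 0, 0, 0],
    [0, 0, 0, 0, 0, 0],
    [0, 0, 0, 0, 0, 0],
    [0, 0, 0, 0, 0, 0]
  ]
}}

```text
time_s: 5.05
tcp_pos: [0.5781, 0.2381, 0.0404]
eef_rot: [0.0, 0.001, 1.0, 0.0]
wrist_force: [0.4, -0.2, 0.2]
grip_width: 0.994
finger_force: 0.0
```

>>> {"fn": "arm_command", "kwargs": {
  "steps": [
    [0, 0, 0, 0, 0, 0],
    [0, 0, 0, 0, 0, 0],
    [0, 0, 0, 0, 0, 0],
    [0, 0, 0, 0, 0, 0],
    [0, 0, 0, 0, 0, 0],
    [0, 0, 0, 0, 0, 0],
    [0, 0, 0, 0, 0, 0],
    [0, 0, 0, 0, 0, 0]
  ],
  "grip": 1,
  "newtons": 40
}}

```text
time_s: 5.85
tcp_pos: [0.5782, 0.2381, 0.0406]
eef_rot: [0.0, 0.001, 1.0, 0.0]
wrist_force: [-1.2, -0.3, 5.9]
grip_width: 0.511
finger_force: 40.5
```

>>> {"fn": "arm_command", "kwargs": {
  "steps": [
    [0, 0, 3, 0, 0, 0],
    [0, 0, 7, 0, 0, 0],
    [0, 0, 10, 0, 0, 0],
    [0, 0, 15, 0, 0, 0],
    [0, 0, 15, 0, 0, 0],
    [0, 0, 15, 0, 0, 0],
    [0, 0, 10, 0, 0, 0],
    [0, 0, 0, 0, 0, 0]
  ]
}}

```text
time_s: 6.65
tcp_pos: [0.5789, 0.2386, 0.1174]
eef_rot: [0.001, 0.0, 1.0, 0.001]
wrist_force: [-0.2, -0.2, -0.7]
grip_width: 0.51
finger_force: 40.8
```

```bash
python3 - <<'E'
from knob import *
s=sense(); print(s["time_s"],s["tcp_pos"],s["wrist_force"],s["grip_width"])
ci=camera_info("wrist"); im,d=get_image("wrist"); P=pts(ci,d)
q=P[215:335,290:360].reshape(-1,3); zt=np.percentile(q[:,2],99); print("top rel tcp",zt-s["tcp_pos"][2])
centre(ci,im,d,zt,(290,205,360,335))
si,_=get_image("side"); cv2.imwrite("pics/s2.png",np.hstack([cv2.resize(im[180:380,220:420],(400,400)),cv2.resize(si[180:330,210:360],(400,400),interpolation=cv2.INTER_CUBIC)]))
E
```

```text
6.65 [0.57887458 0.23863203 0.11736011] [-0.24346491 -0.1866596  -0.72761515] 0.5098444905662768
top rel tcp 0.02828927905091551
slice -0.004 4045 [578.5 238.8] r 12.8
slice -0.006 1618 [579.2 237.8] r 18.4
slice -0.008 684 [579.  237.9] r 20.5
```

View pics/s2.png

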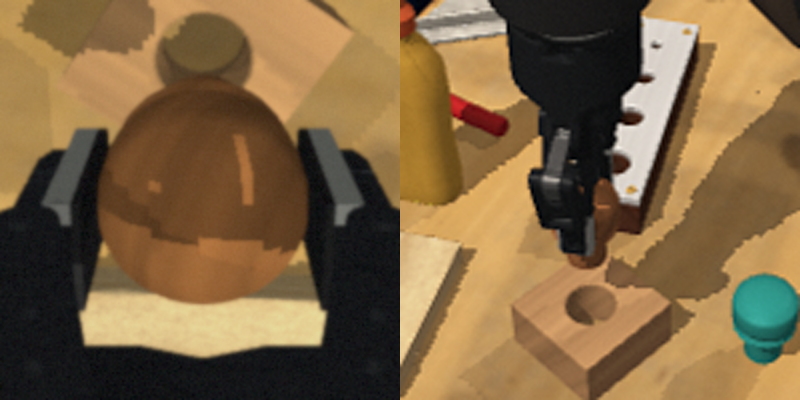

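The knob is held upright and centred in the fingers, and the stand is empty. Now to hole 1.

>>> {"fn": "arm_command", "kwargs": {
  "steps": [
    [1, -34, 0, 0, 0, 0],
    [1, -35, 0, 0, 0, 0],
    [1, -35, 0, 0, 0, 0],
    [1, -35, 0, 0, 0, 0],
    [1, -35, 0, 0, 0, 0],
    [1, -35, 0, 0, 0, 0],
    [1, -35, 0, 0, 0, 0],
    [2, -32, 0, 0, 0, 0]
  ]
}}

```text
time_s: 7.55
tcp_pos: [0.5862, -0.0396, 0.1143]
eef_rot: [-0.001, 0.001, 1.0, -0.0]
wrist_force: [0.4, 0.5, -0.9]
grip_width: 0.51
finger_force: 40.9
```

>>> {"fn": "arm_command", "kwargs": {
  "steps": [
    [0, 0, 0, 0, 0, 0],
    [0, 0, -8, 0, 0, 0],
    [0, 0, -8, 0, 0, 0],
    [0, 0, -8, 0, 0, 0],
    [0, 0, -8, 0, 0, 0],
    [0, 0, -6, 0, 0, 0],
    [0, 0, 0, 0, 0, 0],
    [0, 0, 0, 0, 0, 0]
  ]
}}

```text
time_s: 8.35
tcp_pos: [0.5871, -0.0378, 0.0772]
eef_rot: [-0.0, 0.0, 1.0, -0.0]
wrist_force: [-0.2, -0.2, -1.2]
grip_width: 0.511
finger_force: 41.0
```

```bash
python3 - <<'E'
from knob import *
s=sense(); print(s["time_s"],s["tcp_pos"],s["wrist_force"],s["grip_width"],s["eef_rot"])
ci=camera_info("wrist"); im,d=get_image("wrist"); P=pts(ci,d)
q=P[215:335,290:360].reshape(-1,3); zt=np.percentile(q[:,2],99); print("top rel tcp",zt-s["tcp_pos"][2])
centre(ci,im,d,zt,(290,205,360,335))
E
```

```text
8.35 [ 0.58708701 -0.03778543  0.07719422] [-0.19888591 -0.22794713 -1.22653554] 0.5111982502560249 [-1.14274395e-04  3.88403851e-04  9.99999914e-01 -8.46612070e-05]
top rel tcp 0.028313638553714396
slice -0.004 4007 [586.7 -37.7] r 12.8
slice -0.006 1633 [587.4 -38.4] r 18.4
slice -0.008 686 [587.3 -38.5] r 20.6
```

>>> {"fn": "arm_command", "kwargs": {
  "steps": [
    [1, 0, -1, 0, 0, 0],
    [0, 0, -1, 0, 0, 0],
    [0, 0, -1, 0, 0, 0],
    [0, 0, -0.8, 0, 0, 0],
    [0, 0, -0.8, 0, 0, 0],
    [0, 0, -0.8, 0, 0, 0],
    [0, 0, -0.8, 0, 0, 0],
    [0, 0, -0.8, 0, 0, 0]
  ]
}}

```text
time_s: 9.2
tcp_pos: [0.588, -0.038, 0.0702]
eef_rot: [-0.0, 0.001, 1.0, 0.0]
wrist_force: [0.5, 0.0, -0.9]
grip_width: 0.51
finger_force: 41.0
```

>>> {"fn": "arm_command", "kwargs": {
  "steps": [
    [0, 0, -0.5, 0, 0, 0],
    [0, 0, -0.5, 0, 0, 0],
    [0, 0, -0.5, 0, 0, 0],
    [0, 0, -0.5, 0, 0, 0],
    [0, 0, 0, 0, 0, 0],
    [0, 0, 0, 0, 0, 0],
    [0, 0, 0, 0, 0, 0],
    [0, 0, 0, 0, 0, 0]
  ]
}}

```text
time_s: 10.0
tcp_pos: [0.5882, -0.038, 0.0686]
eef_rot: [0.0, 0.001, 1.0, 0.0]
wrist_force: [-1.0, 0.5, 5.2]
grip_width: 0.508
finger_force: 41.2
```

Hole 1 refused it: about 6 N of contact at TCP z = 0.0686. Next is hole 2.

>>> {"fn": "arm_command", "kwargs": {
  "steps": [
    [0, 0, 4, 0, 0, 0],
    [0, 0, 5, 0, 0, 0],
    [0.5, 14, 0, 0, 0, 0],
    [0.5, 14, 0, 0, 0, 0],
    [0.5, 14, 0, 0, 0, 0],
    [0, 0, 0, 0, 0, 0],
    [0, 0, -2, 0, 0, 0],
    [0, 0, 0, 0, 0, 0]
  ]
}}

```text
time_s: 10.8
tcp_pos: [0.5892, 0.0042, 0.0748]
eef_rot: [-0.0, 0.0, 1.0, -0.0]
wrist_force: [0.0, -0.0, -0.2]
grip_width: 0.509
finger_force: 41.0
```

>>> {"fn": "arm_command", "kwargs": {
  "steps": [
    [0, 0, -0.8, 0, 0, 0],
    [0, 0, -0.8, 0, 0, 0],
    [0, 0, -0.8, 0, 0, 0],
    [0, 0, -0.8, 0, 0, 0],
    [0, 0, -0.8, 0, 0, 0],
    [0, 0, 0, 0, 0, 0],
    [0, 0, 0, 0, 0, 0],
    [0, 0, 0, 0, 0, 0]
  ]
}}

```text
time_s: 11.6
tcp_pos: [0.5896, 0.0041, 0.0714]
eef_rot: [0.0, 0.001, 1.0, 0.0]
wrist_force: [-0.1, 0.2, -0.5]
grip_width: 0.514
finger_force: 41.0
```

>>> {"fn": "arm_command", "kwargs": {
  "steps": [
    [0, 0, -0.7, 0, 0, 0],
    [0, 0, -0.7, 0, 0, 0],
    [0, 0, -0.7, 0, 0, 0],
    [0, 0, -0.7, 0, 0, 0],
    [0, 0, -0.5, 0, 0, 0],
    [0, 0, 0, 0, 0, 0],
    [0, 0, 0, 0, 0, 0],
    [0, 0, 0, 0, 0, 0]
  ]
}}

```text
time_s: 12.4
tcp_pos: [0.5898, 0.004, 0.0686]
eef_rot: [0.0, 0.0, 1.0, -0.0]
wrist_force: [-1.5, -0.2, 4.8]
grip_width: 0.508
finger_force: 41.4
```

Hole 2 refuses it at the same height. Next is hole 3.

>>> {"fn": "arm_command", "kwargs": {
  "steps": [
    [0, 0, 4, 0, 0, 0],
    [0, 0, 5, 0, 0, 0],
    [0.6, 16, 0, 0, 0, 0],
    [0.6, 16, 0, 0, 0, 0],
    [0.5, 16, 0, 0, 0, 0],
    [0, 0, 0, 0, 0, 0],
    [0, 0, -4, 0, 0, 0],
    [0, 0, 0, 0, 0, 0]
  ]
}}

```text
time_s: 13.2
tcp_pos: [0.5906, 0.0521, 0.0722]
eef_rot: [-0.001, 0.0, 1.0, -0.0]
wrist_force: [-0.3, -0.5, -0.5]
grip_width: 0.51
finger_force: 41.0
```

>>> {"fn": "arm_command", "kwargs": {
  "steps": [
    [0, 0, -0.8, 0, 0, 0],
    [0, 0, -0.8, 0, 0, 0],
    [0, 0, -0.8, 0, 0, 0],
    [0, 0, -0.8, 0, 0, 0],
    [0, 0, -0.8, 0, 0, 0],
    [0, 0, -0.5, 0, 0, 0],
    [0, 0, 0, 0, 0, 0],
    [0, 0, 0, 0, 0, 0]
  ]
}}

```text
time_s: 14.0
tcp_pos: [0.5913, 0.0519, 0.0687]
eef_rot: [0.0, 0.001, 1.0, -0.0]
wrist_force: [-0.5, -1.7, -0.1]
grip_width: 0.508
finger_force: 41.1
```

>>> {"fn": "arm_command", "kwargs": {
  "steps": [
    [0, 0, -0.5, 0, 0, 0],
    [0, 0, -0.5, 0, 0, 0],
    [0, 0, -0.5, 0, 0, 0],
    [0, 0, 0, 0, 0, 0],
    [0, 0, 0, 0, 0, 0],
    [0, 0, 0, 0, 0, 0],
    [0, 0, 0, 0, 0, 0],
    [0, 0, 0, 0, 0, 0]
  ]
}}

```text
time_s: 14.8
tcp_pos: [0.5919, 0.052, 0.0684]
eef_rot: [0.001, 0.0, 1.0, -0.0]
wrist_force: [-3.9, -1.1, 10.3]
grip_width: 0.506
finger_force: 42.0
```

Blocked at plate height again, with slightly more side force. I'll lift and check the tenon width and uprightness by eye before hole 4.

>>> {"fn": "arm_command", "kwargs": {
  "steps": [
    [0, 0, 4, 0, 0, 0],
    [0, 0, 6, 0, 0, 0],
    [0, 0, 10, 0, 0, 0],
    [0, 0, 10, 0, 0, 0],
    [0, 0, 0, 0, 0, 0],
    [0, 0, 0, 0, 0, 0],
    [0, 0, 0, 0, 0, 0],
    [0, 0, 0, 0, 0, 0]
  ]
}}

```text
time_s: 15.6
tcp_pos: [0.5909, 0.052, 0.0966]
eef_rot: [-0.0, 0.001, 1.0, -0.0]
wrist_force: [-0.1, 0.4, -0.6]
grip_width: 0.51
finger_force: 41.0
```

```bash
python3 - <<'E'
from knob import *
s=sense(); print(s["time_s"],s["tcp_pos"],s["wrist_force"],s["grip_width"])
ci=camera_info("wrist"); im,d=get_image("wrist"); P=pts(ci,d)
q=P[215:335,290:360].reshape(-1,3); zt=np.percentile(q[:,2],99); print("top rel tcp",zt-s["tcp_pos"][2])
centre(ci,im,d,zt,(290,205,360,335))
out=[]
for n in("side","scene"):
    ci=camera_info(n); im,d=get_image(n); p=np.array(ci["K"])@(np.array(ci["R"])@(s["tcp_pos"]-[0,0,.02])+ci["t"]); u,v=(p[:2]/p[2]).astype(int); print(n,u,v,"mm/px",p[2]/ci["K"][0][0]*1000)
    out.append(cv2.resize(im[v-40:v+40,u-40:u+40],(400,400),interpolation=cv2.INTER_CUBIC))
cv2.imwrite("pics/t.png",np.hstack(out))
E
```

```text
15.6 [0.59090563 0.05195345 0.09658025] [-0.08968643  0.3997043  -0.58894627] 0.5102406931008497
top rel tcp 0.028337448783528035
slice -0.004 4073 [590.6  52.1] r 12.7
slice -0.006 1650 [591.2  51.2] r 18.4
slice -0.008 711 [591.1  51.3] r 20.5
side 295 209 mm/px 2.0408608370738874
scene 299 191 mm/px 2.642516573744661
```

View pics/t.png

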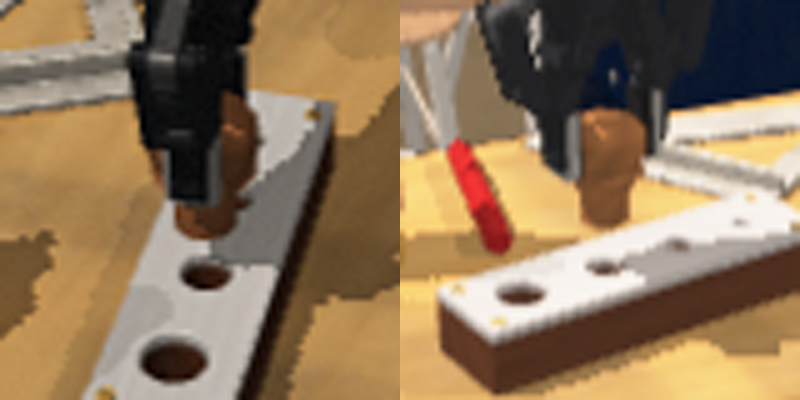

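Both views show the knob upright with its tenon about 62/5 × 2.04 ≈ 25 mm wide, which is the 26 mm one. Hole 4 is its match.

>>> {"fn": "arm_command", "kwargs": {
  "steps": [
    [0.8, 17, 0, 0, 0, 0],
    [0.8, 17, 0, 0, 0, 0],
    [1, 17.5, 0, 0, 0, 0],
    [0, 0, -6, 0, 0, 0],
    [0, 0, -8, 0, 0, 0],
    [0, 0, -8, 0, 0, 0],
    [0, 0, -2, 0, 0, 0],
    [0, 0, 0, 0, 0, 0]
  ]
}}

```text
time_s: 16.55
tcp_pos: [0.5934, 0.103, 0.0722]
eef_rot: [-0.001, 0.001, 1.0, -0.0]
wrist_force: [0.4, 0.1, -0.7]
grip_width: 0.508
finger_force: 41.0
```

>>> {"fn": "arm_command", "kwargs": {
  "steps": [
    [0, 0, -0.8, 0, 0, 0],
    [0, 0, -0.8, 0, 0, 0],
    [0, 0, -0.8, 0, 0, 0],
    [0, 0, -0.8, 0, 0, 0],
    [0, 0, -0.8, 0, 0, 0],
    [0, 0, -0.5, 0, 0, 0],
    [0, 0, 0, 0, 0, 0],
    [0, 0, 0, 0, 0, 0]
  ]
}}

```text
time_s: 17.35
tcp_pos: [0.5938, 0.1035, 0.0685]
eef_rot: [-0.0, 0.001, 1.0, -0.0]
wrist_force: [-0.5, -0.1, -1.3]
grip_width: 0.512
finger_force: 41.0
```

>>> {"fn": "arm_command", "kwargs": {
  "steps": [
    [0, 0, -0.5, 0, 0, 0],
    [0, 0, -0.5, 0, 0, 0],
    [0, 0, -0.5, 0, 0, 0],
    [0, 0, -0.5, 0, 0, 0],
    [0, 0, -0.5, 0, 0, 0],
    [0, 0, 0, 0, 0, 0],
    [0, 0, 0, 0, 0, 0],
    [0, 0, 0, 0, 0, 0]
  ]
}}

```text
time_s: 18.15
tcp_pos: [0.5938, 0.1035, 0.066]
eef_rot: [0.0, 0.001, 1.0, 0.0]
wrist_force: [-0.7, 0.6, -0.8]
grip_width: 0.506
finger_force: 41.0
```

It enters freely. I'll continue at 1 cm/s.

>>> {"fn": "arm_command", "kwargs": {
  "steps": [
    [0, 0, -1, 0, 0, 0],
    [0, 0, -1, 0, 0, 0],
    [0, 0, -1, 0, 0, 0],
    [0, 0, -1, 0, 0, 0],
    [0, 0, -1, 0, 0, 0],
    [0, 0, -1, 0, 0, 0],
    [0, 0, -1, 0, 0, 0],
    [0, 0, -1, 0, 0, 0]
  ]
}}

```text
time_s: 18.95
tcp_pos: [0.5938, 0.1035, 0.0579]
eef_rot: [-0.0, 0.001, 1.0, -0.0]
wrist_force: [-0.9, 0.3, -0.7]
grip_width: 0.51
finger_force: 41.0
```

>>> {"fn": "arm_command", "kwargs": {
  "steps": [
    [0, 0, -1, 0, 0, 0],
    [0, 0, -1, 0, 0, 0],
    [0, 0, -1, 0, 0, 0],
    [0, 0, -1, 0, 0, 0],
    [0, 0, -1, 0, 0, 0],
    [0, 0, -1, 0, 0, 0],
    [0, 0, -0.5, 0, 0, 0],
    [0, 0, 0, 0, 0, 0]
  ]
}}

```text
time_s: 19.75
tcp_pos: [0.5937, 0.1035, 0.0514]
eef_rot: [-0.0, 0.001, 1.0, -0.0]
wrist_force: [-0.6, -1.0, -1.5]
grip_width: 0.51
finger_force: 41.0
```

>>> {"fn": "arm_command", "kwargs": {
  "steps": [
    [0, 0, -0.6, 0, 0, 0],
    [0, 0, -0.6, 0, 0, 0],
    [0, 0, -0.6, 0, 0, 0],
    [0, 0, -0.6, 0, 0, 0],
    [0, 0, -0.5, 0, 0, 0],
    [0, 0, 0, 0, 0, 0],
    [0, 0, 0, 0, 0, 0],
    [0, 0, 0, 0, 0, 0]
  ]
}}

```text
time_s: 20.55
tcp_pos: [0.5938, 0.1035, 0.0487]
eef_rot: [0.0, 0.001, 1.0, 0.0]
wrist_force: [-0.1, -0.2, 0.4]
grip_width: 0.511
finger_force: 41.1
```

>>> {"fn": "arm_command", "kwargs": {
  "steps": [
    [0, 0, -0.4, 0, 0, 0],
    [0, 0, -0.3, 0, 0, 0],
    [0, 0, 0, 0, 0, 0],
    [0, 0, 0, 0, 0, 0],
    [0, 0, 0, 0, 0, 0],
    [0, 0, 0, 0, 0, 0],
    [0, 0, 0, 0, 0, 0],
    [0, 0, 0, 0, 0, 0]
  ]
}}

```text
time_s: 21.35
tcp_pos: [0.5939, 0.1035, 0.0486]
eef_rot: [0.0, 0.0, 1.0, 0.0]
wrist_force: [-2.8, -0.5, 7.7]
grip_width: 0.511
finger_force: 41.5
```

The collar is down: contact comes at 20 mm sink with 8 N. I'll ease off, open and retreat.

>>> {"fn": "arm_command", "kwargs": {
  "steps": [
    [0, 0, 0.5, 0, 0, 0],
    [0, 0, 0, 0, 0, 0],
    [0, 0, 0, 0, 0, 0],
    [0, 0, 0, 0, 0, 0],
    [0, 0, 0, 0, 0, 0],
    [0, 0, 0, 0, 0, 0],
    [0, 0, 0, 0, 0, 0],
    [0, 0, 0, 0, 0, 0]
  ]
}}

```text
time_s: 22.15
tcp_pos: [0.5939, 0.1035, 0.0486]
eef_rot: [0.0, 0.001, 1.0, -0.0]
wrist_force: [-2.8, 0.9, 5.4]
grip_width: 0.506
finger_force: 41.3
```

>>> {"fn": "arm_command", "kwargs": {
  "steps": [
    [0, 0, 0, 0, 0, 0],
    [0, 0, 0, 0, 0, 0],
    [0, 0, 0, 0, 0, 0],
    [0, 0, 0, 0, 0, 0],
    [0, 0, 0, 0, 0, 0],
    [0, 0, 0, 0, 0, 0],
    [0, 0, 0, 0, 0, 0],
    [0, 0, 0, 0, 0, 0]
  ],
  "grip": -1
}}

```text
time_s: 22.95
tcp_pos: [0.5938, 0.1035, 0.0484]
eef_rot: [0.0, 0.001, 1.0, 0.0]
wrist_force: [-1.1, -0.3, -0.4]
grip_width: 0.999
finger_force: 0.0
```

>>> {"fn": "arm_command", "kwargs": {
  "steps": [
    [0, 0, 3, 0, 0, 0],
    [0, 0, 8, 0, 0, 0],
    [0, 0, 15, 0, 0, 0],
    [0, 0, 20, 0, 0, 0],
    [0, 0, 20, 0, 0, 0],
    [-8, 0, 20, 0, 0, 0],
    [-15, 0, 20, 0, 0, 0],
    [0, 0, 0, 0, 0, 0]
  ]
}}

```text
time_s: 23.75
tcp_pos: [0.5713, 0.104, 0.1583]
eef_rot: [0.002, 0.0, 1.0, 0.001]
wrist_force: [0.5, -0.5, 0.5]
grip_width: 0.999
finger_force: 0.0
```

```bash
python3 - <<'E'
from knob import *
s=sense(); print(s["time_s"],s["tcp_pos"],s["wrist_force"],s["grip_width"])
ci=camera_info("wrist"); im,d=get_image("wrist"); P=pts(ci,d)
zt=.076; centre(ci,im,d,zt,(270,180,400,345))
sc,_=get_image("scene"); si,_=get_image("side")
cv2.imwrite("pics/end.png",np.hstack([cv2.resize(sc[120:280,160:440],(420,240)),cv2.resize(si[100:340,180:420],(240,240))]))
E
```

```text
23.75 [0.57130356 0.10397472 0.15829585] [ 0.53562134 -0.53660754  0.51503112] 0.9986891452768462
slice -0.004 1217 [593.8 102.7] r 16.3
slice -0.006 669 [594.1 102.7] r 19.6
slice -0.008 231 [594.1 102.7] r 21.5
```

View pics/end.png

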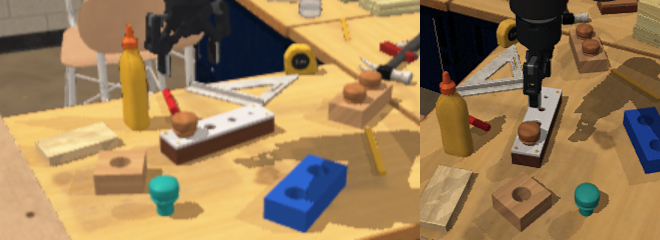

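The knob stands in the largest hole (183,122 in the left panel), its head centred within about 1 mm of the hole. The bottle stands, the two other knobs are in the rack, and the gripper is clear.

```bash
python3 -c "
from plant import *
print(close_job())"
```

```text
the job is handed in; nothing more can be done
None
```

The knob from the stand was refused by the 10, 16 and 22 mm holes and now stands upright in the 28 mm hole, collar down on the plate; the other knobs and the glue bottle were left alone and the job is handed in (no verdict came back).

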